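# Function test of the lathe's stop button

## Task

Do the daily check of the radio stop station for the lathe, with the fingertips: press the red mushroom button in until it latches and take the hand off to see that it stays in, then push one of its ears round clockwise until the latch lets go, and take the hand off so that the button stands right out again. Then re-arm the station by pressing the blue reset button fully in and letting go. Do not press the green start button, and do not lift anything or shove the station or the things around it out of their places.

Things in the scene. Friction and masses are not known exactly. Their poses are not given: they have to be found in the camera images.
- station: Stop station that stands loose on the bench on rubber feet: yellow box on a grey base, 100 x 224 x 60 mm (its x, y, z), 1.4 to 2 kg. Origin: centre of its underside; z up, x away from the robot when its yaw is 0, y along its length. On its upper face (60 mm up), on its middle line x = 0: the red mushroom at y = +60 mm, the blue reset button at y = -34 mm, the green start button at y = -84 mm. A thin black aerial, 44 mm tall, stands on the upper face at x = 36, y = -88 mm.
- stop_top (a point): Centre of the red mushroom's top, on its turning axis, which is vertical; moves with it. Button out: 95 mm above the bench. The head is a round cap 50 mm across with two opposite ears that reach 40 mm from the axis; each ear is 15 mm wide with straight upright flanks and stands from 7 to 20 mm below this point. Button latched: this point is 8 mm lower, the ears' undersides still about 7 mm above the box.
- stop_ear_left (a point): Outermost end of the ear that points along the station's +y while the head is not twisted, at mid height of the ear (40 mm from the axis, 13.5 mm below the top); moves with the head.
- stop_ear_right (a point): The same on the opposite ear (along the station's -y).
- stop_plunger (a joint): How far the mushroom is pressed in, m: 0 out, about 0.008 latched, 0.0105 at the end of its travel. It must be pressed past 0.0085 to latch; this takes 4 N at first, up to about 7 N on the way. Once latched it stays in by itself; only twisting frees it, and a spring then drives it out.
- stop_head (a joint): Twist of the mushroom's head, rad: 0 at rest, grows clockwise seen from above (the ear on the station's +y side goes to its +x side), up to 0.95. The latch lets go at about 0.5 to 0.6. A spring turns it back; about 1 to 3 N at an ear's end turns it.
- reset_button_top (a point): Centre of the blue reset button's top (cap 26 mm across in a metal ring, 73.5 mm above the bench); moves with it.
- reset_button (a joint): How far the blue reset button is pressed in, m: 0 out, 0.005 fully in; springs back; 3 to 4.5 N.
- start_button (a joint): How far the green start button is pressed in, m: 0 out, 0.005 fully in. To be left alone: its top is 68 mm above the bench, 50 mm from the blue button's centre.
- wax_tin: Round flat tin with green lid, 77 mm across, 28 mm high, loose, behind the station (its +x side). Origin at the centre of its underside.
- lathe_spanner: Flat steel open-ended spanner, 46 x 186 x 8 mm, loose, lying beyond the station's -y end. Origin at the centre of its underside, length along its y.
- drive_centre: Steel drive centre, 25 mm across and 66 mm tall, standing loose behind the station (its +x side). Origin at the centre of its underside.

How it is judged:
By the outcome, as a careful person would: the job done as asked, in the order asked, and still so for the second after the job is handed in, with the robot touching nothing.
It also fails if it takes over 51 s, if anything falls off the work surface, if the arm or the gripper's body presses on something with over 40 N, if the wrist force passes 120 N, or if a joint passes its speed limit or range.

## Robot

A 6-joint arm with a two-finger parallel gripper is mounted at the origin on a cart in front of the work surface, level with it; the furniture and walls round the work are solid. World frame = base frame: x ahead of the robot, y to its left, z up, the work surface at z = 0. Lengths are in m, angles in rad, forces in N, time in s.
With the tool pointing down it reaches from about 0.35 to 0.95 m from the base axis. Payload 17.4 kg.
Tool frame: the origin (TCP) lies on the mounting face of the last link; the fingertips stand env.tips_ahead ahead of it and the grasp point (between the pads) lies 167 mm ahead of it (env.tips_ahead is the distance from the TCP to the fingertips, in m); z points along the fingers, y is the direction in which the jaws open and shut (so a half turn about z gives the same grasp; the last joint's range is limited). The gripper opens to 93 mm and grips with 3 to 60 N. Pads are 15 mm wide; open, the fingers measure 128 mm over their backs; the gripper's body (75 mm by 188 mm) begins 65 mm behind the grasp point.
Start: joints at [-1.232, 0.116, 1.442, -0, 1.584, -0.038], TCP at [0.248, -0.628, 0.405] pointing down, gripper open.
Joint ranges: [-2.83, 2.83], [-0.83, 2.19], [0.07, 2.5], [-1.14, 4.28], [0.01, 3], [-2.97, 2.97]. Speed limits (rad/s): [1.89, 1.89, 2.22, 3.14, 3.14, 3.14].

## Interface

Orientations are given as a rotation vector (axis times angle).
In Python, from plant import env, snapshot, calibration gives the robot as it stands. The module is installed in compiled form; this text tells all that it offers.
- The arm moves only by the tool send_rows, never from a script. Its argument "moves" is text: rows parted by semicolons, each of 6 numbers parted by spaces: the shift along the tool's x, y, z in m, then the turn, a rotation vector about the tool's x, y, z in degrees. In form: tx ty tz rx ry rz; .... A call has 1 to 20 rows; each row is the pose to reach, as a shift and turn from the pose measured when the call began, along the tool's axes at that moment; what a row does not reach only later rows make up. A row lasts 1/8 s, in which the tool goes at most 62.5 mm and 10.7 degrees, less where a joint would pass 70% of its speed; a pose out of reach is approached as far as the arm can. A call with a gripper value outside its range is refused whole. "fingers" is the finger opening in m, from 0 to 0.093, set as the call begins (left out, the last holds). The fingers move at their own pace and stop on an object; "grip_force" is the grip in N (left out, the last holds). Time passes only in rows, so rows that repeat a pose let the fingers close. It gives the time, the measured TCP pose, the force and the opening at its end, in the units of the state.
- env.get_obs(): the state, without advancing time (a new reading comes with each control period).
- snapshot(name): name is "scene" or "side" or "wrist"; returns the picture (420x560x3 uint8, red, green, blue); there is no depth.
- calibration(name): a dict with "vertical_fov" (degrees; the focal length in pixels is half the picture's height over the tangent of half this angle, whatever the lens; pixels are square), "cx", "cy" (the principal point, pixels), "R" (3x3) and "t" (3): a world point X has camera coordinates R X + t. Camera axes: x right, y down, z forward; pixel columns grow to the right and rows downward; lengths in m; the calibration is good to about 2 mm. The wrist camera is an equidistant fisheye: a pixel r from the principal point sees the ray r / f radians off the axis. A picture is of the moment at which its call begins: read the wrist's pose just before it. calibration takes no time and is no camera call; for the wrist camera it gives the pose at the moment of the call.
- env.finish_job(): hands the job in, once; it reports no verdict.
The state is a dict: "time_s": time; "joint_pos": joint angles; "dq": joint speeds; "effort": joint torques, N m; "ee_pos": TCP position; "eef_rot": TCP orientation; "wrist_force": force on the tool from outside, world axes, zero at the start; "torque": the same for the moment, N m; "width": opening from 0.0 (shut) to 1.0 (fully open).
Only numpy, scipy, OpenCV 4.12 (cv2) and the standard library are available. Lean on these libraries where they do the work, as an engineer would, in place of code of your own. Each camera call takes 0.05 s, during which the arm holds its last target.

## Working session

There is one attempt and no reset: what is moved stays moved. The work goes in short steps, Python scripts to look and compute and a tool call to move; the robot and the scene stay as the last step left them, time stands still between calls to the robot, and variables do not carry over. Pictures are saved under pics/ and viewed, and the job is handed in when it is done.

Besides the shell and the picture viewer there is one more tool, called after ">>>" as name(argument=value, ...) on one line, values as JSON. send_rows: Moves the arm, as the interface text tells. Its arguments: {"type":"object","properties":{"moves":{"type":"string"},"fingers":{"type":"number"},"grip_force":{"type":"number"}},"required":["moves"]}

```bash
mkdir -p pics; python3 - <<'E'
from plant import env,snapshot,calibration
import cv2
print(env.tips_ahead); o=env.get_obs(); print(o)
for n in("scene","side","wrist"):
    c=calibration(n);print(n,c)
    cv2.imwrite(f"pics/{n}0.png",snapshot(n)[:,:,::-1])
E
```

```text
0.1861
{'time_s': 0.0, 'joint_pos': array([-1.23179016e+00,  1.16503798e-01,  1.44223776e+00,  7.36051235e-06,
        1.58397916e+00, -3.78293402e-02]), 'dq': array([ 1.37374143e-05,  4.48030168e-04,  7.71591911e-04, -1.25471261e-04,
        1.35541223e-03, -1.13017218e-03]), 'effort': array([-6.63886349e-04, -7.21261740e+01, -6.22601581e+01,  7.80597562e-02,
        2.35439470e-02, -7.78345111e-05]), 'ee_pos': array([ 0.248368  , -0.62766937,  0.40401013]), 'eef_rot': array([-3.08489553e+00, -5.88226688e-01,  2.54307996e-04]), 'wrist_force': array([ 0.69391482,  0.28910502, -0.43317418]), 'torque': array([ 0.00997665,  0.03619086, -0.00203187]), 'width': 1.00191851264659}
scene {'vertical_fov': 47.450799803138324, 'cx': 274.6301213906885, 'cy': 200.59306155123903, 'R': array([[-0.1120413 ,  0.99368502,  0.00606886],
       [ 0.83859654,  0.09782751, -0.53589702],
       [-0.53310655, -0.05495327, -0.84426154]]), 't': array([-0.14059113, -0.43520258,  1.21229075])}
side {'vertical_fov': 55.997886190189995, 'cx': 278.7820015669008, 'cy': 208.55607891213586, 'R': array([[ 9.92567453e-01, -1.21695385e-01,  2.90056825e-04],
       [-9.04124488e-02, -7.39009917e-01, -6.67600129e-01],
       [ 8.14582093e-02,  6.62611935e-01, -7.44519969e-01]]), 't': array([-0.505894  ,  0.26703013,  0.73148022])}
wrist {'vertical_fov': 65.70646984690485, 'cx': 279.23795510262636, 'cy': 205.77326131229484, 'R': array([[ 0.36734886, -0.93008227, -0.00133398],
       [-0.88665827, -0.35063036,  0.30148873],
       [-0.28087706, -0.10956876, -0.95346881]]), 't': array([-0.67410262, -0.03430058,  0.39260673])}
```

View pics/scene0.png

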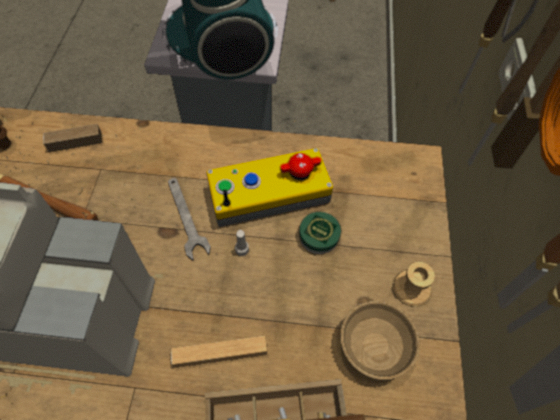

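View pics/side0.png

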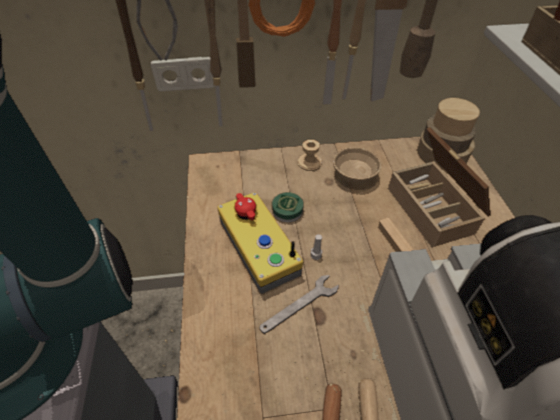

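View pics/wrist0.png

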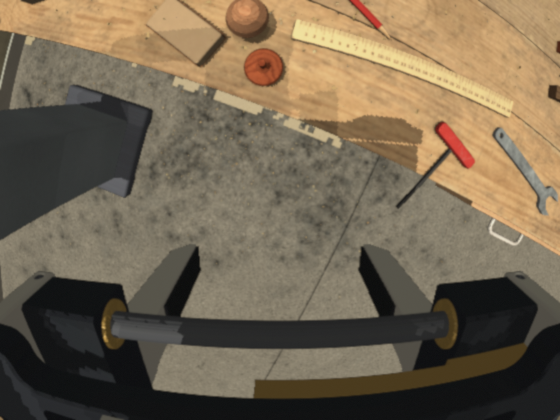

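The scene view shows the station with red at about (300,166), blue (251,181) and green (225,187). The side view has red (245,207), blue (265,241) and green (276,260). Next I'll triangulate them using colour masks.

```bash
cat > h.py <<'E'
import numpy as np,cv2
from scipy.spatial.transform import Rotation as Ro
def ray(c,u,v,fish=False):
    f=210/np.tan(np.radians(c["vertical_fov"])/2)
    d=np.array([u-c["cx"],v-c["cy"]])
    if fish:
        r=np.linalg.norm(d);th=r/f
        k=np.append(d/max(r,1e-9)*np.sin(th),np.cos(th))
    else: k=np.append(d/f,1)
    R=np.array(c["R"]);return -R.T@c["t"],R.T@(k/np.linalg.norm(k))
def plane(c,u,v,z,fish=False):
    o,d=ray(c,u,v,fish);return o+d*(z-o[2])/d[2]
def tri(*rs):
    A=0;b=0
    for o,d in rs:
        P=np.eye(3)-np.outer(d,d);A=A+P;b=b+P@o
    x=np.linalg.solve(A,b)
    return x,[round(float(np.linalg.norm((np.eye(3)-np.outer(d,d))@(x-o)))*1e3,1) for o,d in rs]
RNG={"red":[((0,170,120),(6,255,255)),((174,170,120),(180,255,255))],"blue":[((105,150,60),(130,255,255))],"green":[((45,150,60),(85,255,255))],"yellow":[((22,180,100),(33,255,255))]}
def blobs(im,col,roi):
    h=cv2.cvtColor(im,cv2.COLOR_RGB2HSV);m=0
    for a,b in RNG[col]: m=m|cv2.inRange(h,a,b)
    z=np.zeros_like(m);x0,y0,x1,y1=roi;z[y0:y1,x0:x1]=m[y0:y1,x0:x1]
    n,l,s,c=cv2.connectedComponentsWithStats(z)
    i=1+np.argmax(s[1:,4]);return (l==i).astype(np.uint8),s[i],c[i]
E
python3 - <<'E'
from h import *
from plant import calibration
I={n:cv2.imread(f"pics/{n}0.png")[:,:,::-1].copy() for n in("scene","side")}
roi={"scene":(200,140,340,225),"side":(210,180,310,300)}
C={n:calibration(n) for n in I}
P={}
for col in("red","blue","green","yellow"):
    rs=[]
    for n in I:
        r=roi[n]
        if col=="green": r=(205,175,245,205) if n=="scene" else (255,245,300,275)
        m,s,c=blobs(I[n],col,r);print(col,n,s,c.round(1));rs.append(ray(C[n],*c))
    P[col]=tri(*rs);print(col,P[col])
for k in("blue","green"):
    pass
d=P["blue"][0]-P["green"][0];e=P["red"][0]-P["blue"][0];print(np.linalg.norm(d[:2]),np.linalg.norm(e[:2]),np.degrees(np.arctan2(d[1],d[0])),np.degrees(np.arctan2(e[1],e[0])))
v=cv2.resize(I["scene"][130:240,190:350],None,fx=5,fy=5,interpolation=cv2.INTER_CUBIC)
cv2.imwrite("pics/sc0z.png",v[:,:,::-1])
E
```

```text
red scene [281 154  39  20 408] [300.5 163.8]
red side [235 194  21  23 273] [245.  205.8]
red (array([0.4632409 , 0.24042413, 0.08148534]), [1.4, 1.4])
blue scene [245 174  12  11 106] [250.7 178.8]
blue side [260 236  10   9  78] [264.5 240. ]
blue (array([0.4974519 , 0.15196325, 0.06739939]), [1.1, 1.1])
green scene [219 181  12   9  87] [224.4 185.2]Traceback (most recent call last):
  File "<stdin>", line 12, in <module>
  File "h.py", line 25, in blobs
    i=1+np.argmax(s[1:,4]);return (l==i).astype(np.uint8),s[i],c[i]
        ~~~~~~~~~^^^^^^^^^
    return _wrapfunc(a, 'argmax', axis=axis, out=out, **kwds)
    return bound(*args, **kwds)
ValueError: attempt to get argmax of an empty sequence
```

```bash
cat >> h.py <<'E'
def rows_target(o,p,psi):
    """tool shift & turn about tool z (deg) to bring TCP to p, tool y at world angle psi deg, pointing down"""
    R=Ro.from_rotvec(o["eef_rot"]).as_matrix()
    y=np.array([np.cos(np.radians(psi)),np.sin(np.radians(psi)),0]);z=np.array([0,0,-1.]);x=np.cross(y,z)
    T=np.c_[x,y,z]
    return R.T@(np.array(p)-o["ee_pos"]),np.degrees(Ro.from_matrix(R.T@T).as_rotvec())
E
python3 - <<'E'
from h import *
from plant import calibration,env
o=env.get_obs();R=Ro.from_rotvec(o["eef_rot"]).as_matrix();print(R.round(3))
c=calibration("wrist");W=np.array(c["R"]);print("cam in tool",R.T@(-W.T@c["t"]-o["ee_pos"]),(R.T@W.T).round(3))
for p in([.42,.16,.36],[.40,.17,.36]):
  print(rows_target(o,p,21),rows_target(o,p,201))
E
```

```text
[[ 0.93   0.368 -0.   ]
 [ 0.368 -0.93   0.001]
 [ 0.    -0.001 -1.   ]]
cam in tool [ 0.08523853 -0.00032083  0.02035203] [[-0.001 -0.953 -0.302]
 [ 1.    -0.001 -0.001]
 [ 0.    -0.302  0.953]]
(array([ 0.44942548, -0.66921028,  0.04475866]), array([-3.38670876e-02, -3.56963282e-02, -8.94101982e+01])) (array([ 0.44942548, -0.66921028,  0.04475866]), array([-3.57968728e-02,  3.39624799e-02,  9.05897920e+01]))
(array([ 0.43450823, -0.68586787,  0.04477118]), array([-3.38670876e-02, -3.56963282e-02, -8.94101982e+01])) (array([ 0.43450823, -0.68586787,  0.04477118]), array([-3.57968728e-02,  3.39624799e-02,  9.05897920e+01]))
```

```bash
python3 - <<'E'
from h import *
from plant import calibration
c=calibration("scene");s=calibration("side");print(ray(c,0,0)[0],ray(s,0,0)[0])
for u,v in((30,190),(60,190),(105,220),(50,260),(152,290),(30,290),(0,215)):
    print("scene",u,v,[plane(c,u,v,z)[:2].round(2) for z in(0,.15,.3)])
for u,v in((375,260),(395,250),(425,245),(480,235),(410,365),(520,230)):
    print("side",u,v,[plane(s,u,v,z)[:2].round(2) for z in(0,.15,.3)])
E
```

```text
[0.9954875  0.24889742 0.79111992] [ 0.4666917  -0.34891457  0.72301772]
scene 30 190 [array([ 0.53, -0.29]), array([ 0.62, -0.19]), array([ 0.7 , -0.08])]
scene 60 190 [array([ 0.52, -0.23]), array([ 0.61, -0.14]), array([ 0.7 , -0.05])]
scene 105 220 [array([ 0.58, -0.12]), array([ 0.66, -0.05]), array([0.74, 0.02])]
scene 50 260 [array([ 0.67, -0.19]), array([ 0.73, -0.11]), array([ 0.79, -0.03])]
scene 152 290 [array([0.7 , 0.01]), array([0.76, 0.05]), array([0.82, 0.1 ])]
scene 30 290 [array([ 0.73, -0.21]), array([ 0.78, -0.12]), array([ 0.83, -0.03])]
scene 0 215 [array([ 0.59, -0.32]), array([ 0.67, -0.21]), array([ 0.74, -0.11])]
side 375 260 [array([0.74, 0.12]), array([0.68, 0.02]), array([ 0.63, -0.08])]
side 395 250 [array([0.79, 0.14]), array([0.72, 0.04]), array([ 0.66, -0.06])]
side 425 245 [array([0.86, 0.14]), array([0.78, 0.04]), array([ 0.7 , -0.06])]
side 480 235 [array([1.  , 0.16]), array([0.89, 0.05]), array([ 0.78, -0.05])]
side 410 365 [array([ 0.74, -0.11]), array([ 0.68, -0.16]), array([ 0.62, -0.21])]
side 520 230 [array([1.1 , 0.16]), array([0.97, 0.05]), array([ 0.84, -0.05])]
```

>>> send_rows(moves="0.037 -0.045 0.002 0 0 -6.4; 0.074 -0.090 0.003 0 0 -12.8; 0.111 -0.136 0.005 0 0 -19.2; 0.148 -0.181 0.007 0 0 -25.5; 0.185 -0.226 0.009 0 0 -31.9; 0.222 -0.272 0.010 0 0 -38.3; 0.259 -0.317 0.012 0 0 -44.7; 0.296 -0.362 0.014 0 0 -51.1; 0.333 -0.408 0.015 0 0 -57.5; 0.370 -0.453 0.017 0 0 -63.9; 0.407 -0.498 0.019 0 0 -70.3; 0.445 -0.543 0.021 0 0 -76.6; 0.482 -0.589 0.022 0 0 -83; 0.519 -0.634 0.024 0 0 -89.4; 0.519 -0.634 0.024 0 0 -89.4; 0.519 -0.634 0.024 0 0 -89.4")

```text
time_s: 2.15
ee_pos: [0.4975, 0.1527, 0.3805]
eef_rot: [-1.779, -2.588, 0.0]
wrist_force: [-0.8, -0.3, 0.2]
width: 1.001
```

```bash
cat >> h.py <<'E'
def shot(tag):
    from plant import env,snapshot,calibration
    c=calibration("wrist");im=snapshot("wrist");cv2.imwrite(f"pics/{tag}.png",im[:,:,::-1])
    import pickle;pickle.dump((c,im),open(f"{tag}.pkl","wb"));return c,im
E
python3 - <<'E'
from h import *
from plant import env
shot("w1");print(env.get_obs())
E
```

```text
{'time_s': 2.2, 'joint_pos': array([ 2.47644943e-01, -2.18267304e-01,  1.80199124e+00,  6.58859682e-04,
        1.55813303e+00, -1.17523787e-01]), 'dq': array([-0.0160638 , -0.0086122 ,  0.00176657,  0.0003448 , -0.00130762,
        0.00078048]), 'effort': array([ 1.68382488e+00, -4.24230623e+01, -6.21862793e+01,  1.31830657e-01,
        1.00096961e-03, -2.22362265e-03]), 'ee_pos': array([0.49750066, 0.15216692, 0.38072427]), 'eef_rot': array([-1.78079674e+00, -2.58730770e+00, -3.70504668e-04]), 'wrist_force': array([ 0.40210324,  0.4614559 , -0.56037376]), 'torque': array([-0.06976868, -0.11066929, -0.03246686]), 'width': 1.001313976960263}
```

View pics/w1.png

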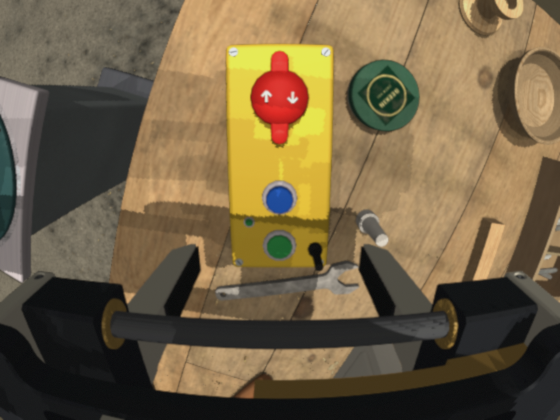

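The wrist view shows the station square in frame. Red is at (279,97) with ear ends near (279,53) and (279,142), blue at (279,199), green at (279,245), with the tin and drive centre to the right.

```bash
python3 - <<'E'
from h import *
import pickle
from plant import calibration
c,im=pickle.load(open("w1.pkl","rb"))
S=cv2.imread("pics/scene0.png")[:,:,::-1].copy();D=cv2.imread("pics/side0.png")[:,:,::-1].copy()
cs,cd=calibration("scene"),calibration("side")
out={}
for col,z in(("red",.0815),("blue",.0735)):
    m,s,p=blobs(im,col,(220,30,340,220));(x,y),r=cv2.minEnclosingCircle(max(cv2.findContours(m,0,2)[0],key=len))
    a=blobs(S,col,(200,140,340,225))[2];b=blobs(D,col,(210,180,310,300))[2]
    print(col,s,p,(x,y,r),"tri",tri(ray(c,*p,True),ray(cs,*a),ray(cd,*b)),"tri w+s",tri(ray(c,*p,True),ray(cs,*a)),tri(ray(c,*p,True),ray(cd,*b)),"plane",plane(c,*p,z,True))
    out[col]=plane(c,*p,z,True)
    if col=="red":
        ys,xs=np.nonzero(m)
        # disc centre: max inscribed
        dt=cv2.distanceTransform(m,cv2.DIST_L2,5);_,r,_,l=cv2.minMaxLoc(dt);print("disc",l,r,plane(c,*l,.088,True))
        for vv in(ys.min(),ys.max()):
            u=xs[ys==vv].mean();print("ear end",u,vv,plane(c,u,vv,.0815,True))
m,s,p=blobs(im,"green",(255,230,300,262));print("green",s,p,plane(c,*p,.068,True))
m,s,p=blobs(im,"yellow",(215,30,345,275));r=cv2.minAreaRect(max(cv2.findContours(m,0,2)[0],key=len));print(s,r)
k=cv2.boxPoints(r);w=[plane(c,*q,.06,True) for q in k];print(np.round(w,4))
d=out["red"]-out["blue"];print(np.linalg.norm(d[:2]),np.degrees(np.arctan2(d[1],d[0]))-90)
E
```

```text
red [ 251   52   57   92 2789] [279.1233417   97.24202223] (279.0, 97.47252655029297, 45.57147979736328) tri (array([0.46392884, 0.23991933, 0.0821686 ]), [0.9, 1.8, 1.1]) tri w+s (array([0.4647186 , 0.24029713, 0.08527822]), [0.9, 0.9]) (array([0.46443959, 0.23950676, 0.08098218]), [0.3, 0.3]) plane [0.46472069 0.23949063 0.0815    ]
disc (278, 112) 14.193798065185547 [0.46834517 0.22744706 0.088     ]
ear end 279.0 52 [0.45060887 0.27608356 0.0815    ]
ear end 278.5 143 [0.4782832  0.20254566 0.0815    ]
blue [267 187  25  26 514] [279.06225681 199.45525292] (279.0, 199.5, 12.855060577392578) tri (array([0.4977788 , 0.15185801, 0.06774532]), [0.4, 1.3, 1.0]) tri w+s (array([0.49800349, 0.15264529, 0.06994544]), [0.3, 0.3]) (array([0.49828185, 0.15149056, 0.06669704]), [0.0, 0.0]) plane [0.49759879 0.15336009 0.0735    ]
green [268 237  23  20 367] [278.91553134 246.48228883] [0.51528041 0.10669601 0.068     ]
[  226    46   107   221 11047] ((279.0, 156.0), (220.0, 106.0), 90.0)
[[0.4017 0.2688 0.06  ]
 [0.4918 0.3032 0.06  ]
 [0.5769 0.1016 0.06  ]
 [0.4729 0.0618 0.06  ]]
0.0921924062960452 20.89305905540553
```

>>> send_rows(moves="0.045 0 0.025 0 0 0; 0.0934 0 0.06 0 0 0; 0.0934 0 0.0796 0 0 0; 0.0934 0 0.0796 0 0 0; 0.0934 0 0.0796 0 0 0", fingers=0, grip_force=10)

```text
time_s: 2.82
ee_pos: [0.4648, 0.2383, 0.3025]
eef_rot: [1.784, 2.586, 0.002]
wrist_force: [0.2, -0.9, 0.1]
width: 0.506
```

```bash
python3 - <<'E'
from h import *
from plant import env,snapshot
c,im=shot("w2");o=env.get_obs();print(o["ee_pos"],o["eef_rot"],o["wrist_force"],o["width"],o["time_s"])
cv2.imwrite("pics/sd2.png",cv2.resize(snapshot("side")[150:310,190:350],None,fx=4,fy=4)[:,:,::-1])
E
```

```text
[0.46477256 0.23844084 0.3026197 ] [1.78339012 2.58585888 0.00275757] [ 0.42907617 -0.26197796  0.87697151] 0.4689387249919719 2.875
```

View pics/w2.png

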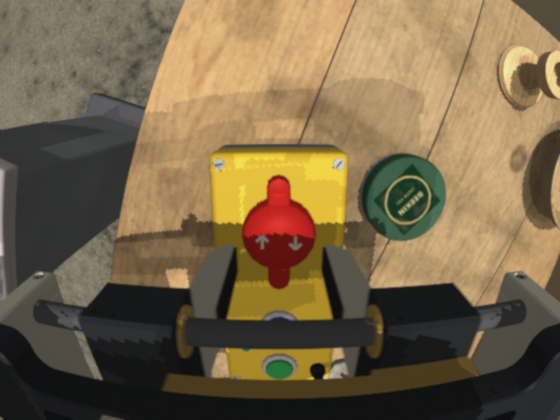

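View pics/sd2.png

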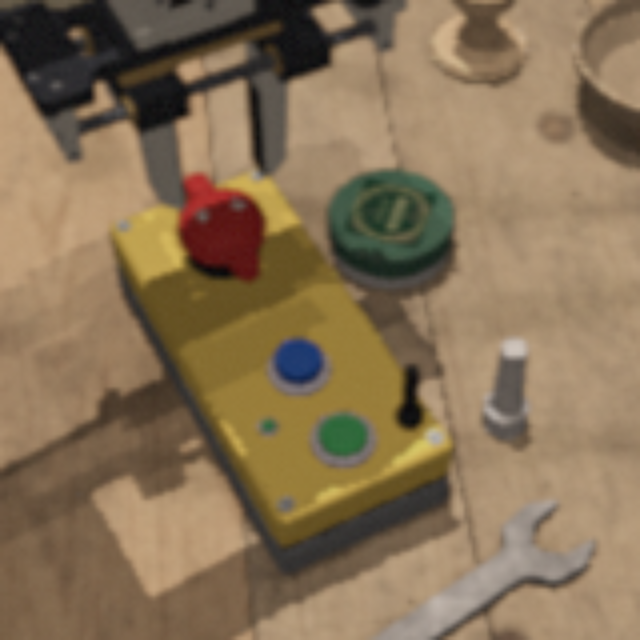

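The wrist view has red at (279,235) with ear ends near (279,178) and (279,287), and the fingers still closing. I'll triangulate between the two wrist places.

```bash
python3 - <<'E'
from h import *
import pickle
a,A=pickle.load(open("w1.pkl","rb"));b,B=pickle.load(open("w2.pkl","rb"))
ma,sa,pa=blobs(A,"red",(220,30,340,160));mb,sb,pb=blobs(B,"red",(230,160,330,300));print(sa,sb,pa,pb)
print("blob",tri(ray(a,*pa,True),ray(b,*pb,True)))
E=[]
for i in(0,1):
    q=[]
    for m in(ma,mb):
        ys,xs=np.nonzero(m);v=(ys.min(),ys.max())[i];q.append((xs[ys==v].mean(),v+(0 if i==0 else 0)))
    t=tri(ray(a,*q[0],True),ray(b,*q[1],True));E.append(t[0]);print(q,t)
print("mid",(E[0]+E[1])/2, np.degrees(np.arctan2(*(E[0]-E[1])[1::-1]))-90)
print("plane w2",plane(b,*pb,.0815,True))
E
```

```text
[ 251   52   57   92 2789] [ 243  177   72   61 2562] [279.1233417   97.24202223] [278.49297424 214.57142857]
blob (array([0.4643322 , 0.24053226, 0.04290934]), [0.1, 0.1])
[(np.float64(279.0), np.int64(52)), (np.float64(278.0), np.int64(177))] (array([0.45058672, 0.27619916, 0.08081576]), [0.0, 0.0])
[(np.float64(278.5), np.int64(143)), (np.float64(294.5), np.int64(237))] (array([ 0.48998192,  0.19527273, -0.0297555 ]), [8.8, 8.8])
mid [0.47028432 0.23573594 0.02553013] 25.9569424767691
plane w2 [0.45972164 0.25301818 0.0815    ]
```

>>> send_rows(moves="0 0 0 0 0 0; 0 0 0 0 0 0; 0 0 0 0 0 0; 0 0 0.009 0 0 0; 0 0 0.018 0 0 0; 0 0 0.022 0 0 0; 0 0 0.025 0 0 0; 0 0 0.028 0 0 0", fingers=0)

```text
time_s: 3.92
ee_pos: [0.4647, 0.2387, 0.2745]
eef_rot: [1.783, 2.586, 0.003]
wrist_force: [-1.2, -0.7, 4.0]
width: 0.004
```

>>> send_rows(moves="0 0 0.002 0 0 0; 0 0 0.0035 0 0 0; 0 0 0.0042 0 0 0")

```text
time_s: 4.3
ee_pos: [0.4648, 0.2387, 0.2705]
eef_rot: [1.783, 2.586, 0.003]
wrist_force: [-2.1, -1.8, 10.0]
width: 0.006
```

>>> send_rows(moves="0 0 -0.01 0 0 0; 0 -0.01 -0.035 0 0 0; 0.034 -0.034 -0.035 0 0 0; 0.034 -0.034 -0.035 0 0 0")

```text
time_s: 4.8
ee_pos: [0.4196, 0.2591, 0.3061]
eef_rot: [1.781, 2.587, 0.004]
wrist_force: [0.4, 0.2, 0.4]
width: 0.005
```

```bash
python3 - <<'E'
from h import *
from plant import env,snapshot
c,im=shot("w3");o=env.get_obs();print(o["ee_pos"],o["eef_rot"],o["wrist_force"],o["width"],o["time_s"])
s=snapshot("side");cv2.imwrite("pics/side3.png",s[:,:,::-1])
cv2.imwrite("pics/sd3.png",cv2.resize(s[150:310,190:350],None,fx=4,fy=4)[:,:,::-1])
E
```

```text
[0.42033428 0.25872838 0.30591773] [1.78078724 2.58714426 0.00407493] [ 0.51814405 -0.58733213  0.68613448] 0.008048306255784203 4.85
```

View pics/w3.png

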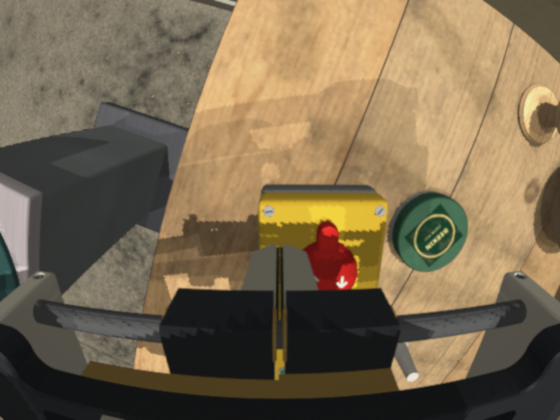

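View pics/sd3.png

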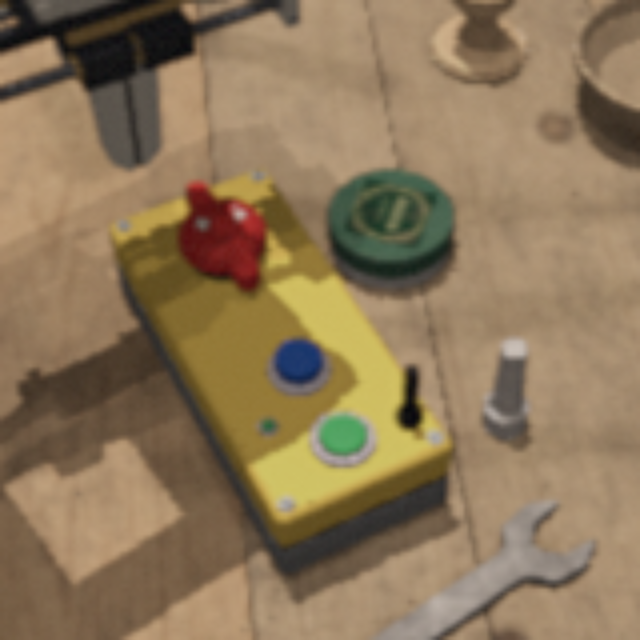

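The mushroom stays in with the hand off. In the zoomed side view its lower ear moved from row 278 to 288, and nothing else has shifted. Next I'll lower the tip beside the left ear.

>>> send_rows(moves="0.002 0 0.03 0 0 0; 0.002 0 0.05 0 0 0; 0.002 0 0.0535 0 0 0; 0.002 0 0.0535 0 0 0")

```text
time_s: 5.4
ee_pos: [0.4205, 0.2603, 0.2525]
eef_rot: [1.782, 2.586, 0.003]
wrist_force: [-0.4, -0.2, 0.2]
width: 0.002
```

```bash
python3 - <<'E'
from h import *
from plant import env
o=env.get_obs();p=o["ee_pos"];print(p,o["wrist_force"],p[2]-env.tips_ahead)
R=Ro.from_rotvec(o["eef_rot"]).as_matrix();print(np.degrees(np.arctan2(R[1,1],R[0,1])))
ax=np.array([.4646,.2390]);a=np.radians(20.8);X=np.array([np.cos(a),np.sin(a)]);Y=np.array([-np.sin(a),np.cos(a)])
d=p[:2]-ax;print("station rel",d@X,d@Y)
for th in(0,.15,.3,.45,.6,.7,.8,.9):
    t=ax+.036*(np.sin(th)*X+np.cos(th)*Y)-.025*(np.cos(th)*X-np.sin(th)*Y)
    s,r=rows_target(o,[*t,.2525],20.8-np.degrees(th));print(th,s.round(4),r.round(1))
E
```

```text
[0.42052872 0.26029716 0.25252565] [-0.38813452 -0.20050687  0.2177882 ] 0.06642564950588808
20.865512663715435
station rel -0.03363619872023794 0.03555915273638693
0 [0.0004 0.0086 0.    ] [ 0.1 -0.   0.1]
0.15 [0.0038 0.0143 0.0001] [ 0.1 -0.   8.7]
0.3 [0.0062 0.0204 0.0001] [ 0.1 -0.1 17.3]
0.45 [0.0077 0.0268 0.0001] [ 0.1 -0.1 25.8]
0.6 [0.0082 0.0333 0.0001] [ 0.1 -0.1 34.4]
0.7 [0.008  0.0377 0.0001] [ 0.1 -0.1 40.2]
0.8 [0.0074 0.0421 0.0001] [ 0.1 -0.1 45.9]
0.9 [0.0063 0.0463 0.0001] [ 0.1 -0.1 51.6]
```

>>> send_rows(moves="0 0.0086 0 0 0 0; 0.002 0.0115 0 0 0 4.3; 0.0038 0.0143 0 0 0 8.7; 0.005 0.0174 0 0 0 13; 0.0062 0.0204 0 0 0 17.3; 0.007 0.0236 0 0 0 21.5; 0.0077 0.0268 0 0 0 25.8; 0.008 0.03 0 0 0 30; 0.0082 0.0333 0 0 0 34.4; 0.008 0.0377 0 0 0 40.2; 0.008 0.0377 0 0 0 40.2")

```text
time_s: 6.78
ee_pos: [0.4534, 0.2814, 0.2532]
eef_rot: [-2.562, -1.817, -0.005]
wrist_force: [-1.8, 0.3, 0.1]
width: 0.006
```

```bash
python3 - <<'E'
from h import *
from plant import env,snapshot
c,im=shot("w4");o=env.get_obs();print(o["ee_pos"],o["wrist_force"],o["torque"],o["time_s"])
s=snapshot("side");cv2.imwrite("pics/sd4.png",cv2.resize(s[150:310,190:350],None,fx=4,fy=4)[:,:,::-1])
E
```

```text
[0.45327551 0.28141684 0.25314303] [-1.43797468  1.9998387   1.09132905] [ 0.18342975  0.22489871 -0.01448499] 6.825
```

View pics/sd4.png

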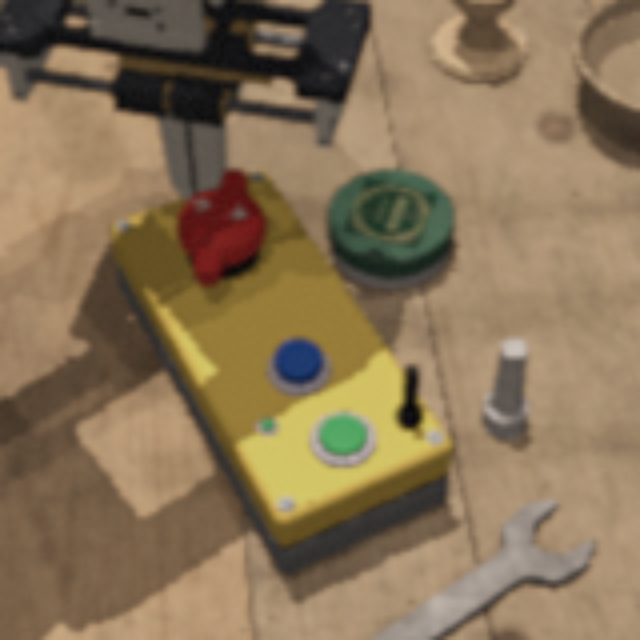

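View pics/w4.png

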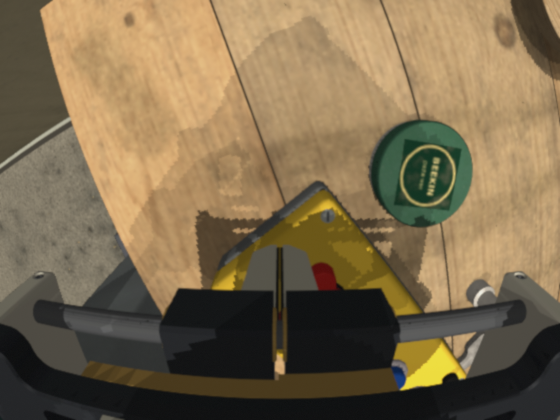

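>>> send_rows(moves="0.0012 0.0018 0 0 0 2.9; 0.0024 0.0036 0 0 0 5.7; 0.0034 0.0052 0 0 0 8.6; 0.0034 0.0052 0 0 0 8.6")

```text
time_s: 7.38
ee_pos: [0.4592, 0.2828, 0.2531]
eef_rot: [-2.688, -1.625, -0.004]
wrist_force: [-1.8, -0.8, 0.2]
width: 0.006
```

```bash
python3 - <<'E'
from h import *
from plant import env,snapshot
o=env.get_obs();print(o["ee_pos"],o["wrist_force"],o["torque"],o["time_s"])
s=snapshot("side");cv2.imwrite("pics/sd5.png",cv2.resize(s[150:310,190:350],None,fx=4,fy=4)[:,:,::-1])
E
```

```text
[0.45915673 0.28284505 0.25312539] [-1.77896532 -0.82490459  0.20031386] [-0.01274059  0.34493995 -0.04790009] 7.375
```

View pics/sd5.png

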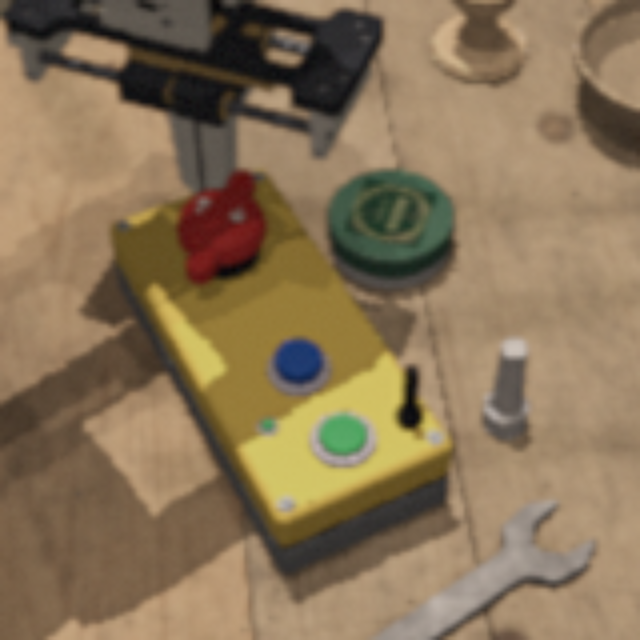

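>>> send_rows(moves="0.003 -0.012 0 0 0 0; 0.005 -0.03 0 0 0 0; 0.005 -0.045 -0.01 0 0 0; 0.005 -0.05 -0.06 0 0 -10; 0.005 -0.05 -0.09 0 0 -20; 0.005 -0.05 -0.1 0 0 -30; 0.005 -0.05 -0.1 0 0 -40; 0.005 -0.05 -0.1 0 0 -48; 0.005 -0.05 -0.1 0 0 -48", fingers=0.093)

```text
time_s: 8.55
ee_pos: [0.4162, 0.3107, 0.3538]
eef_rot: [1.794, 2.578, 0.006]
wrist_force: [-0.5, 0.1, 0.2]
width: 0.921
```

```bash
python3 - <<'E'
from h import *
from plant import env,snapshot
o=env.get_obs();print(o["ee_pos"],o["eef_rot"],o["wrist_force"],o["width"],o["time_s"])
s=snapshot("side");cv2.imwrite("pics/side6.png",s[:,:,::-1]);cv2.imwrite("pics/sd6.png",cv2.resize(s[150:310,190:350],None,fx=4,fy=4)[:,:,::-1])
s=snapshot("scene");cv2.imwrite("pics/scene6.png",s[:,:,::-1])
S0=cv2.imread("pics/side0.png")[:,:,::-1].copy()
S3=cv2.imread("pics/side3.png")[:,:,::-1].copy()
for n,i in(("s0",S0),("s3",S3),("s6",cv2.imread("pics/side6.png")[:,:,::-1].copy())):
    print(n,*[blobs(i,k,(210,180,310,300))[2].round(1) for k in("red","blue","yellow")],blobs(i,"red",(210,180,310,300))[1])
for n in(0,6):
    i=cv2.imread(f"pics/scene{n}.png")[:,:,::-1].copy();print(n,*[blobs(i,k,(200,140,340,225))[2].round(1) for k in("red","blue","yellow")],blobs(i,"red",(200,140,340,225))[1])
E
```

```text
[0.41622682 0.3106585  0.35384982] [1.79371418 2.57779586 0.00558047] [-0.53595887  0.13151291  0.24905715] 0.9210628123657992 8.55Traceback (most recent call last):
  File "<stdin>", line 9, in <module>
  File "h.py", line 25, in blobs
    i=1+np.argmax(s[1:,4]);return (l==i).astype(np.uint8),s[i],c[i]
        ~~~~~~~~~^^^^^^^^^
    return _wrapfunc(a, 'argmax', axis=axis, out=out, **kwds)
    return bound(*args, **kwds)
ValueError: attempt to get argmax of an empty sequence
```

View pics/sd6.png

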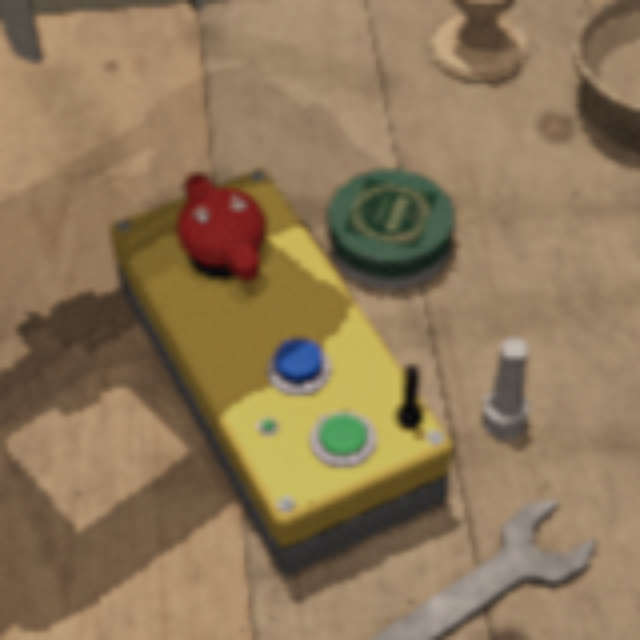

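The red button stands out again with the hand off: its lower ear is back at row 278, the head is untwisted and the station hasn't moved. Now the blue button, using only the far finger of the open gripper. The other finger hangs free in front of the station.

```bash
python3 - <<'E'
from h import *
from plant import env
o=env.get_obs()
print(rows_target(o,[.4483,.1334,.355],20.8),rows_target(o,[.4483,.1334,.2811],20.8))
E
```

```text
(array([-0.17725653, -0.03120065, -0.00173993]), array([ 0.18577409, -0.05787677, -0.62946007])) (array([-0.17733249, -0.03143985,  0.07215965]), array([ 0.18577409, -0.05787677, -0.62946007]))
```

>>> send_rows(moves="-0.06 -0.01 0 0 0 0; -0.12 -0.02 0 0 0 -0.6; -0.1773 -0.031 0 0.2 0 -0.6; -0.1773 -0.0313 0.03 0.2 0 -0.6; -0.1773 -0.0314 0.06 0.2 0 -0.6; -0.1773 -0.0314 0.072 0.2 0 -0.6; -0.1773 -0.0314 0.072 0.2 0 -0.6; -0.1773 -0.0314 0.072 0.2 0 -0.6", fingers=0.093)

```text
time_s: 9.65
ee_pos: [0.4485, 0.1337, 0.2825]
eef_rot: [-1.785, -2.585, -0.002]
wrist_force: [0.1, -0.7, 0.0]
width: 1.0
```

```bash
python3 - <<'E'
from h import *
from plant import env,snapshot
c,im=shot("w7")
o=env.get_obs();print(o["ee_pos"],o["eef_rot"],o["wrist_force"],o["width"],o["time_s"])
s=snapshot("side");cv2.imwrite("pics/sd7.png",cv2.resize(s[150:310,190:350],None,fx=4,fy=4)[:,:,::-1])
E
```

```text
[0.44852658 0.13369007 0.28248889] [1.78456615e+00 2.58546548e+00 2.35273480e-03] [-0.28900467 -0.02012862  0.04569879] 0.999213612279075 9.7
```

View pics/sd7.png

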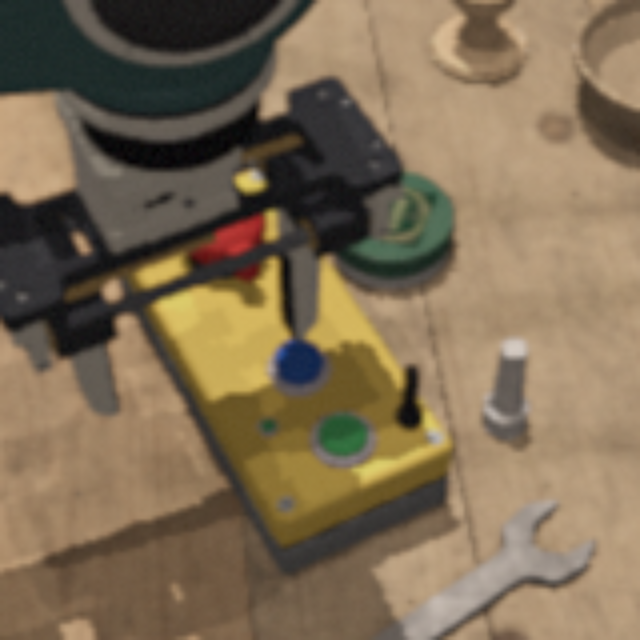

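View pics/w7.png

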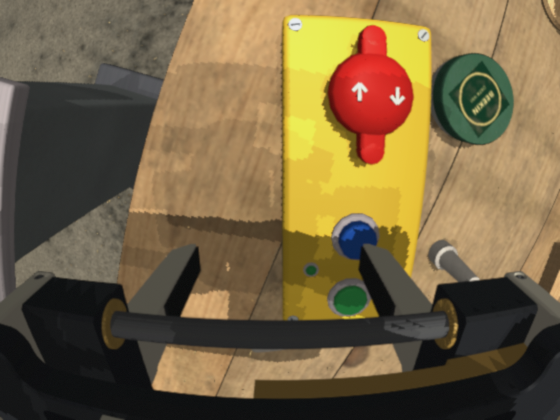

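```bash
python3 - <<'E'
from h import *
import pickle
a,A=pickle.load(open("w1.pkl","rb"));b,B=pickle.load(open("w7.pkl","rb"))
R=[]
for im,r in((A,(220,170,340,220)),(B,(325,205,390,262))):
    h=cv2.cvtColor(im,cv2.COLOR_RGB2HSV);m=cv2.inRange(h,(100,120,40),(130,255,255));z=np.zeros_like(m);x0,y0,x1,y1=r;z[y0:y1,x0:x1]=m[y0:y1,x0:x1]
    k=cv2.convexHull(max(cv2.findContours(z,0,2)[0],key=cv2.contourArea));R.append(k);print(cv2.boundingRect(k),cv2.minEnclosingCircle(k))
q0=cv2.minEnclosingCircle(R[0])[0];q=cv2.minEnclosingCircle(R[1])[0]
print(tri(ray(a,*q0,True),ray(b,*q,True)),plane(b,*q,.0735,True),plane(a,*q0,.0735,True))
# top-left arc extents
for p in((362,247),(375,246),(388,248)): print(p,plane(b,*p,.0964,True))
v=cv2.resize(B[200:280,320:420],None,fx=7,fy=7,interpolation=cv2.INTER_CUBIC);cv2.imwrite("pics/w7z.png",v[:,:,::-1])
E
```

```text
(267, 187, 26, 26) ((279.0555419921875, 199.5), 13.166873931884766)
(339, 222, 38, 37) ((357.2231750488281, 240.07627868652344), 18.815874099731445)
(array([0.49828938, 0.15170124, 0.06706045]), [0.1, 0.1]) [0.49568639 0.15388236 0.0735    ] [0.49760834 0.15331785 0.0735    ]
(362, 247) [0.49101365 0.15812491 0.0964    ]
(375, 246) [0.49817336 0.16130136 0.0964    ]
(388, 248) [0.50643376 0.16280279 0.0964    ]
```

View pics/w7z.png

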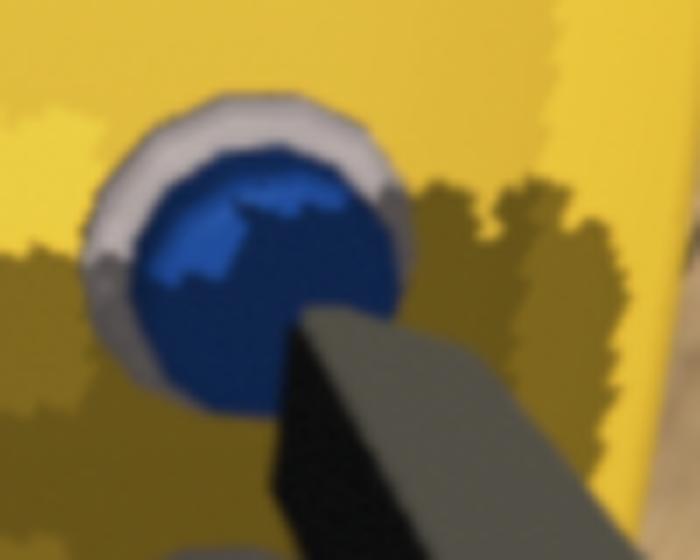

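>>> send_rows(moves="0 0.002 0.01 0 0 0; 0 0.002 0.02 0 0 0; 0 0.002 0.024 0 0 0; 0 0.002 0.0265 0 0 0; 0 0.002 0.0275 0 0 0")

```text
time_s: 10.38
ee_pos: [0.4504, 0.1344, 0.255]
eef_rot: [-1.785, -2.585, -0.002]
wrist_force: [-2.9, -0.4, 3.9]
width: 1.001
```

>>> send_rows(moves="0 0 0.0008 0 0 0; 0 0 0.0014 0 0 0; 0 0 0.0014 0 0 0")

```text
time_s: 10.75
ee_pos: [0.4504, 0.1344, 0.2544]
eef_rot: [1.784, 2.585, 0.003]
wrist_force: [-7.7, -2.7, 11.8]
width: 0.999
```

```bash
python3 - <<'E'
from h import *
from plant import env,snapshot
o=env.get_obs();print(o["ee_pos"],o["ee_pos"][2]-env.tips_ahead,o["wrist_force"],o["torque"],o["time_s"])
c,im=shot("w8");v=cv2.resize(im[190:290,310:430],None,fx=6,fy=6,interpolation=cv2.INTER_CUBIC);cv2.imwrite("pics/w8z.png",v[:,:,::-1])
print(env.get_obs()["wrist_force"])
E
```

```text
[0.4504347  0.13439318 0.25443279] 0.06833279025063882 [-7.68474226 -2.68634098 11.77396964] [-0.1512423   0.66519787  0.02969681] 10.75
[-7.91896118 -2.34278061 11.79301688]
```

View pics/w8z.png

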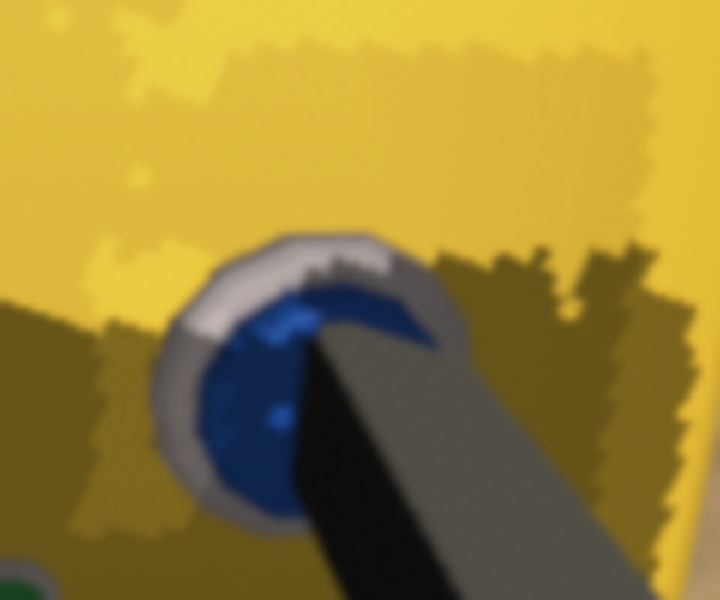

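Force jumped from 4 to 12 N with the tip at 68.3 mm, which matches the 68.5 mm expected for fully in. The view shows the cap nearly level with its ring. Now I'll let go.

>>> send_rows(moves="0 0 -0.006 0 0 0; 0 0 -0.03 0 0 0; 0 0 -0.08 0 0 0; 0 0 -0.12 0 0 0; 0 0 -0.125 0 0 0; 0 0 -0.125 0 0 0; 0 0 -0.125 0 0 0")

```text
time_s: 11.68
ee_pos: [0.4502, 0.1342, 0.378]
eef_rot: [-1.784, -2.585, -0.001]
wrist_force: [0.1, 0.3, 0.7]
width: 0.998
```

```bash
python3 - <<'E'
from h import *
from plant import env,snapshot
o=env.get_obs();print(o["ee_pos"],o["wrist_force"],o["time_s"])
c,im=shot("w9")
s=snapshot("side");cv2.imwrite("pics/sd9.png",cv2.resize(s[150:310,190:350],None,fx=4,fy=4)[:,:,::-1])
m,_,p=blobs(im,"red",(180,20,460,320));ys,xs=np.nonzero(m)
for v in(ys.min(),ys.max()): print("ear",plane(c,xs[ys==v].mean(),v,.0815,True))
try: print("blue",plane(c,*blobs(im,"blue",(180,100,460,320))[2],.0735,True))
except Exception as e: print(e)
E
```

```text
[0.45020159 0.13420177 0.377982  ] [0.1294278  0.34372243 0.72089625] 11.675
ear [0.45088649 0.27688157 0.0815    ]
ear [0.47866096 0.20316911 0.0815    ]
blue [0.49663634 0.15315117 0.0735    ]
```

View pics/sd9.png

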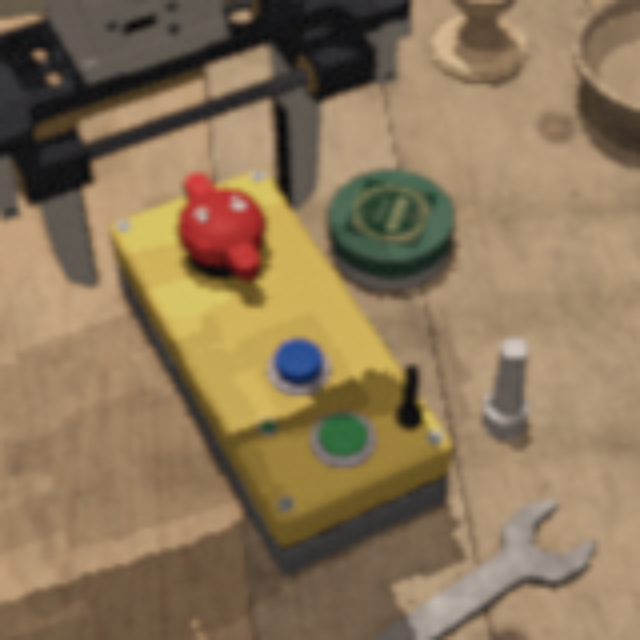

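View pics/w9.png

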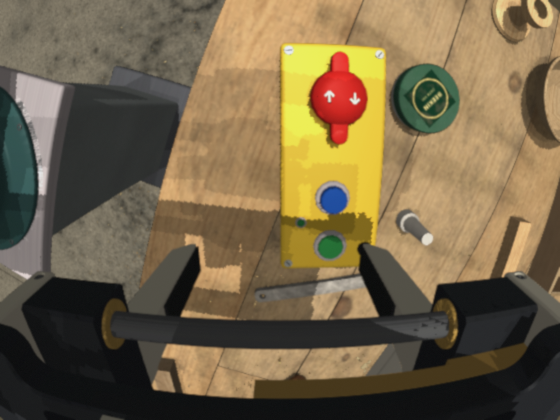

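The red and blue buttons both stand out, and the station and the things around it are where they were, to within about 1 mm. The hand is clear, so I'm handing the job in.

```bash
python3 -c "
from plant import env
print(env.finish_job())"
```

```text
the job is handed in; nothing more can be done
None
```

I did the daily check in the order asked and handed it in at about 11.7 s of the 51 s allowed.

- **Latch:** I pressed the red mushroom with the shut fingertips until the tip was at 84.4 mm and the force reached 10 N, the end of its travel. With the hand off, the side view showed it staying in.
- **Release:** I pushed the left ear round clockwise to about 0.8 rad, judged from the commanded arc and the picture rather than measured. With the hand off, the button stood right out again and the head had turned back.
- **Reset:** I pressed the blue button with one finger until the tip was at 68.3 mm. The force jumped from 4 to 12 N there, so it was fully in. That press also put up to 8 N sideways on the station. The button sprang back when I let go.

**Last checks:** Red and blue both stand out, and the ear ends measure within 1 mm of where they were at the start. The tin, drive centre and spanner show no visible shift. I never touched the green button, and the arm was clear of everything when I handed in.

**Disagreement:** Triangulating the blue button's height gave 67 to 70 mm against the stated 73.5 mm. The fingertip's stopping height fitted the stated one.

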